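# Wind the spit drive's tension wheel firm

## Robot

A 6-joint arm with a two-finger parallel gripper is mounted at the origin on the work surface. World frame = base frame: x ahead of the robot, y to its left, z up, the work surface at z = 0. Lengths are in m, angles in rad, forces in N, time in s.
With the tool pointing down it reaches from about 0.3 to 0.775 m from the base axis. Payload 14.6 kg.
Tool frame: the origin (TCP) lies at the very end of the fingers, on their centre line; the grasp point (between the pads) lies ctrl.grasp_offset behind it (ctrl.grasp_offset is the distance from the TCP to the grasp point, in m); z points along the fingers, y is the direction in which the jaws open and shut (so a half turn about z gives the same grasp; the last joint's range is limited). The gripper opens to 94 mm and grips with 3 to 60 N. Pads are 16 mm wide; open, the fingers measure 119 mm over their backs; the gripper's body (75 mm by 177 mm) begins 78 mm behind the grasp point.
Start: joints at [-0.067, 0.3, 1.521, -0, 1.321, -0.067], TCP at [0.55, -0, 0.205] pointing down, gripper open.
Joint ranges: [-3.03, 3.03], [-0.79, 2.21], [0.23, 2.52], [-1.04, 4.18], [0, 3.07], [-2.55, 2.55]. Speed limits (rad/s): [2.22, 2.22, 2.57, 3.14, 3.14, 3.14].

## Interface

Orientations are given as [roll, pitch, yaw] about the fixed x, y, z axes, in that order (R = Rz(yaw) Ry(pitch) Rx(roll)).
In Python, from station import ctrl gives the robot as it stands. The module is installed in compiled form; this text tells all that it offers.
- The arm moves only by the tool carry_out, never from a script. Its argument "deltas" is a list of rows, each an object of numbers: "x", "y", "z": the shift along the tool's x, y, z in units of 0.02 m (1.0 is 0.02 m); "wx", "wy", "wz": the turn, a rotation vector about the tool's x, y, z in units of 0.08 rad (1.0 is 0.08 rad); "jaw": the opening in per cent of the stroke, from 0 (shut) to 100 (fully open). A call has 1 to 12 rows; each row shifts and turns the commanded pose from where the row before left it, along the tool's axes as they then stand; what a row does not reach is not made up. A row lasts 1/12 s, in which the tool goes at most 41.7 mm and 7.16 degrees, less where a joint would pass 70% of its speed; a pose out of reach is approached as far as the arm can. A call with a number of a shift or a turn outside -1 to 1 is refused whole. A call with a gripper value outside its range is refused whole. The fingers move at their own pace and stop on an object; "squeeze" is the grip in N (left out, the last holds). Time passes only in rows, so rows that do not move let the fingers close. It gives the time, the measured TCP pose, the force and the opening at its end, in the units of the state.
- ctrl.get_obs(): the state, without advancing time (a new reading comes with each control period).
- ctrl.camera(name): name is "scene" or "side" or "wrist"; returns the picture (384x512x3 uint8, blue, green, red); there is no depth.
- ctrl.camera_params(name): a dict with "mtx" (3x3 intrinsics, pixels), "origin" and "attitude" of the camera in the world. Camera axes: x right, y down, z forward; pixel columns grow to the right and rows downward; lengths in m; the calibration is good to about 2 mm. A picture is of the moment at which its call begins: read the wrist's pose just before it. camera_params takes no time and is no camera call; for the wrist camera it gives the pose at the moment of the call.
- ctrl.hand_in(): hands the job in, once; it reports no verdict.
Trained networks look in the newest picture that a camera, given by its name, has taken for a name from the list of things; names that differ only in an ending like _2 or _b are one class to them, and where a whole thing is asked for, a point or a joint stands for the part that bears it (a point fixed in the world has none). Each returns a list of dicts, best first, with "conf" (0 to 1); they miss things now and then, are a little off and sometimes report something else, mostly with a low value. They report only what shows in the picture. A call takes as long as a camera call. They do not tell look-alikes from the thing itself.
- ctrl.boxes_of(camera, label): "rect" ([left, top, right, bottom] in pixels, round what is visible of it).
- ctrl.mark_of(camera, label): "position" ([row, column] in pixels: a listed point, or the origin of a listed thing).
The state is a dict: "time_s": time; "qpos": joint angles; "joint_vel": joint speeds; "tau": joint torques, N m; "ee_pos": TCP position; "eef_rot": TCP orientation; "force": force on the tool from outside, world axes, zero at the start; "moment": the same for the moment, N m; "grip_width": finger opening in m.
Only numpy, scipy, OpenCV 4.12 (cv2) and the standard library are available. Lean on these libraries where they do the work, as an engineer would, in place of code of your own. Each camera call takes 0.05 s, during which the arm holds its last target.

## Task

The belt inside the spit-roaster drive is slack: wind the drive's tension wheel (the one with the raised bar across it) clockwise, seen from above, until it comes up firm against its stop, without forcing it on past that point. Then let go of it and leave it wound. Leave the gas tap's plain round wheel alone.

Things in the scene. Friction and masses are not known exactly. Their poses are not given: they have to be found in the camera images.
- tension_wheel (a joint): Tension wheel: spoked aluminium handwheel, 110 mm across, level on top of the spit drive's grey box (135 x 125 x 85 mm tall, dark motor barrel beside it). Winding angle in rad, growing clockwise from above; slack at 0.1 to 0.5 at first, firm at 1.3, where its rim tab meets the square pillar on the box. Takes 0.12 to 0.18 N m to wind, at the stop 0.35 or more. Stays where it is let go.
- tension_grip (a point): Centre of the 66 mm long, 24 mm wide, 46 mm tall grip bar standing across the tension wheel's top; on the wheel's vertical axis, half-way up the bar, 141 mm above the table and 23 mm above the wheel's disc. x lies along the bar, y across it, z up; turns with the wheel. Grip the bar's two long sides from above and turn about this vertical axis.
- tension_hub (a joint): Sprung overload hub, the small collar under the tension wheel: 0 while the wheel is being wound; gives way clockwise (rad) only when the wheel is forced past its firm stop, from about 0.35 N m, reaching 0.25 at 0.6 N m, which is too far. Springs back to 0 when let go.
- gas_wheel (a joint): Bystander: the gas tap's plain round handwheel, four spokes, no bar, 85 mm across, its top 132 mm above the table, on a slim upright valve with a pipe through it. The tap and the drive may stand on either side of the table. Rad, growing clockwise, 0 at first; turns easily, must stay below 0.15.
There are look-alikes about, which are no part of the job. What is shaped like the part that bears gas_wheel but turquoise or yellow is not meant.

How it is judged:
By the outcome, as a careful person would: the job done as asked, in the order asked, and still so for the second after the job is handed in, with the robot touching nothing.
It also fails if it takes over 38 s, if anything falls off the work surface, if the arm or the gripper's body presses on something with over 40 N, if the wrist force passes 120 N, or if a joint passes its speed limit or range.

## Working session

There is one attempt and no reset: what is moved stays moved. The work goes in short steps, Python scripts to look and compute and a tool call to move; the robot and the scene stay as the last step left them, time stands still between calls to the robot, and variables do not carry over. Pictures are saved under pics/ and viewed, and the job is handed in when it is done.

Besides the shell and the picture viewer there is one more tool, called after "Request:" in YAML: its name, and indented under it one key for each argument. carry_out: Moves the arm, as the interface text tells. Its arguments: {"type":"object","properties":{"deltas":{"type":"array"},"squeeze":{"type":"number"}},"required":["deltas"]}

```bash
mkdir -p pics
python3 - <<'E'
from station import ctrl
import cv2,numpy as np
o=ctrl.get_obs();print({k:np.round(v,3).tolist() for k,v in o.items()}, ctrl.grasp_offset)
for c in ["scene","side"]:
    cv2.imwrite(f"pics/{c}0.png",ctrl.camera(c))
    for l in ["tension_grip","tension_wheel","gas_wheel"]:
        print(c,l,ctrl.mark_of(c,l),ctrl.boxes_of(c,l))
    print(ctrl.camera_params(c))
E
```

```text
{'time_s': 0.0, 'qpos': [-0.067, 0.3, 1.522, 0.0, 1.321, -0.067], 'joint_vel': [0.001, -0.001, -0.0, -0.001, 0.001, -0.0], 'tau': [-0.002, -53.181, -35.274, 0.071, 0.024, -0.0], 'ee_pos': [0.55, 0.0, 0.205], 'eef_rot': [-3.14, -0.0, 1.571], 'force': [0.095, -0.29, 0.395], 'moment': [-0.007, 0.034, 0.016], 'grip_width': 0.094} 0.0188
scene tension_grip [{'position': [168.3, 139.5], 'conf': 0.71}] [{'rect': [119.8, 154.9, 162.4, 191.0], 'conf': 0.88}]Traceback (most recent call last):
  File "<stdin>", line 7, in <module>
ValueError: it knows: tension_grip
```

Run:
```python
from station import ctrl
import cv2,numpy as np
cv2.imwrite("pics/side0.png",ctrl.camera("side"))
m=ctrl.mark_of("side","tension_grip");print(m,ctrl.boxes_of("side","tension_grip"))
for c in ["scene","side"]: print(ctrl.camera_params(c))
cv2.imwrite("pics/wrist0.png",ctrl.camera("wrist"))
print(ctrl.camera_params("wrist"),ctrl.mark_of("wrist","tension_grip"))
print(ctrl.get_obs()["time_s"])
```

```text
[{'position': [129.1, 277.2], 'conf': 0.64}] [{'rect': [258.5, 122.7, 297.4, 150.5], 'conf': 0.6}]
{'mtx': array([[377.08879427,   0.        , 247.91353209],
       [  0.        , 377.08879427, 195.61240015],
       [  0.        ,   0.        ,   1.        ]]), 'origin': array([0.94560552, 0.39211769, 0.88262398]), 'attitude': array([-2.51458181e+00,  2.37953819e-03,  2.11092168e+00])}
{'mtx': array([[493.12664591,   0.        , 262.28207517],
       [  0.        , 493.12664591, 198.60736347],
       [  0.        ,   0.        ,   1.        ]]), 'origin': array([0.0918273 , 0.90233997, 0.93348756]), 'attitude': array([-2.31001952, -0.00442219, -2.69636285])}
{'mtx': array([[346.33510497,   0.        , 255.16094573],
       [  0.        , 346.33510497, 197.77540118],
       [  0.        ,   0.        ,   1.        ]]), 'origin': array([0.54968664, 0.07234646, 0.38364334]), 'attitude': array([ 2.88629792e+00,  1.10127905e-04, -2.96848897e-04])} []
0.4
```

View pics/scene0.png

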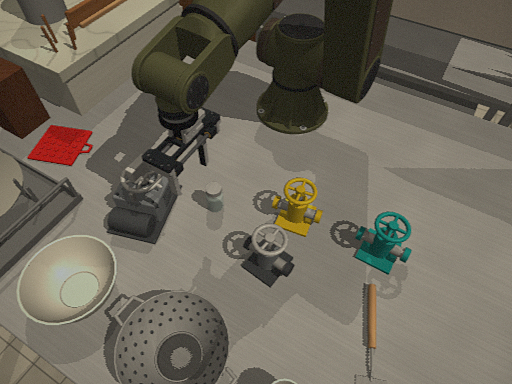

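View pics/side0.png

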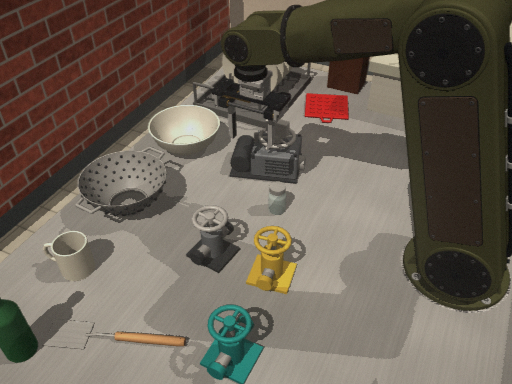

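View pics/wrist0.png

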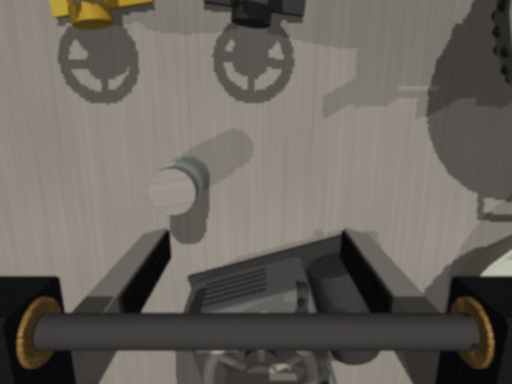

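The scene picture shows the drive's wheel at about (140,180), partly under the gripper. The gas tap with the grey wheel is at (268,240), with yellow and turquoise look-alikes beside it. The wrist view shows the drive at the bottom centre. Next I'll triangulate the grip.

```bash
cat > h.py <<'E'
from station import ctrl
import cv2,numpy as np
from scipy.spatial.transform import Rotation as R
def cam(c):
    p=ctrl.camera_params(c); return p["mtx"],p["origin"],R.from_euler("xyz",p["attitude"]).as_matrix()
def ray(P,r,c):
    K,o,A=P; d=A@np.linalg.inv(K)@[c,r,1]; return o,d/np.linalg.norm(d)
def atz(P,r,c,z):
    o,d=ray(P,r,c); return o+d*(z-o[2])/d[2]
def proj(P,X):
    K,o,A=P; q=K@(A.T@(np.array(X)-o)); return q[:2]/q[2]
E
python3 - <<'E'
from h import *
S=cam("scene");D=cam("side")
print(proj(S,[.55,0,.205]),proj(D,[.55,0,.205]))
print(atz(S,168.3,139.5,.141),atz(D,129.1,277.2,.141))
for c in("scene","side"):
    im=cv2.imread(f"pics/{c}0.png")
    r=(80,130,140,110) if c=="scene" else (220,90,100,100)
    x,y,w,h=r
    cv2.imwrite(f"pics/{c}0z.png",cv2.resize(im[y:y+h,x:x+w],None,fx=5.5,fy=5.5,interpolation=2))
E
```

```text
[190.78764382 178.08265933] [251.0839009 141.530996 ]
[ 0.55407101 -0.16900455  0.141     ] [ 0.55052447 -0.16481779  0.141     ]
```

```bash
ls pics
```

```text
scene0.png
scene0z.png
side0.png
side0z.png
wrist0.png
```

View pics/scene0z.png

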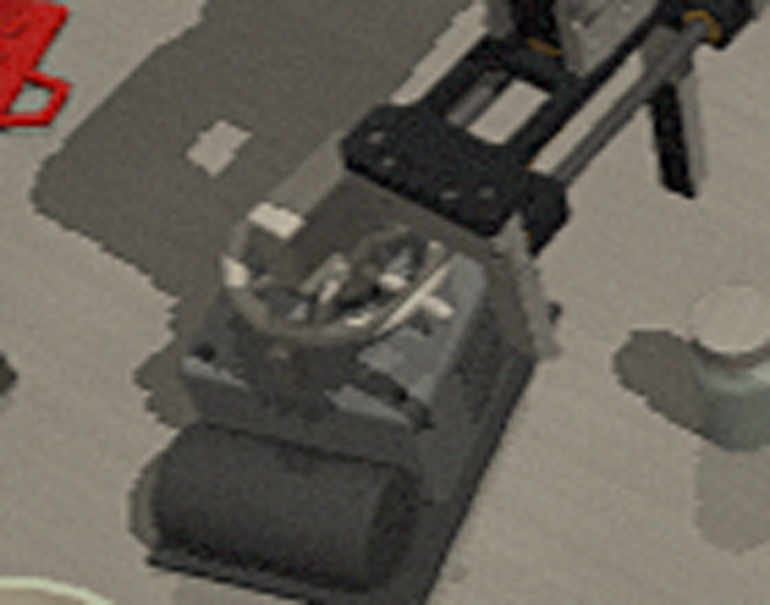

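View pics/side0z.png

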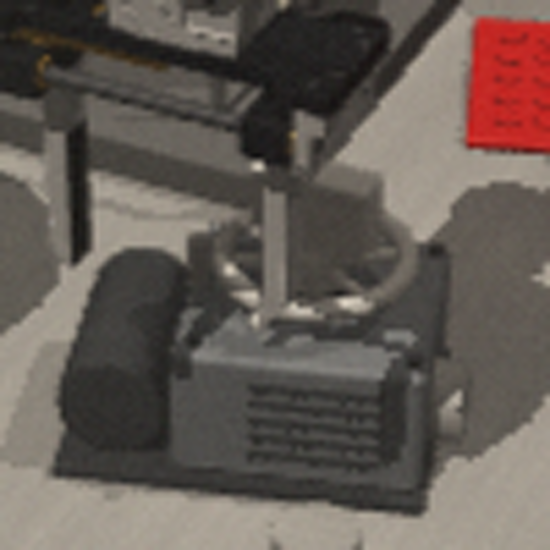

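Request:
carry_out:
  deltas:
    - {"z":-1}
    - {"z":-1,"x":-1}
    - {"z":-1,"x":-1}
    - {"z":-1,"x":-1}
    - {"z":-1,"x":-1}
    - {"x":-1}
    - {}
    - {}

```text
invalid input
```

Run:
```python
from h import *
im={}
for c in ("wrist","scene"):
    print(ctrl.get_obs()["ee_pos"])
    P=cam(c); im[c]=ctrl.camera(c); cv2.imwrite(f"pics/{c}1.png",im[c])
    m=ctrl.mark_of(c,"tension_grip");print(c,m,ctrl.boxes_of(c,"tension_grip"))
    if m: print(atz(P,*m[0]["position"],.141))
    if c=="wrist": print(proj(P,[.552,-.167,.141]))
cv2.imwrite("pics/wrist1z.png",cv2.resize(im["wrist"],(800,600),interpolation=2))
```

```text
[5.49947880e-01 4.16850785e-06 2.05338685e-01]
wrist [] [{'rect': [203.9, 350.2, 319.4, 383.1], 'conf': 0.9}]
[257.96270014 397.53368866]
[ 5.49993123e-01 -2.09241146e-05  2.05452046e-01]
scene [{'position': [168.5, 137.3], 'conf': 0.61}] [{'rect': [122.3, 157.9, 160.7, 193.3], 'conf': 0.58}]
[ 0.55748068 -0.17341277  0.141     ]
```

View pics/wrist1z.png

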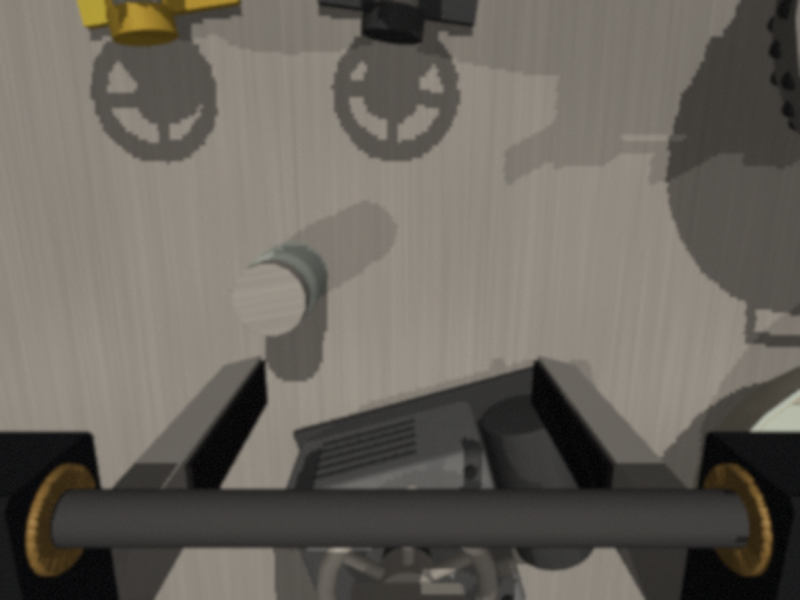

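The move was refused and the arm has not moved. The empty rows are the likely cause, so I'll write every key out.

Request:
carry_out:
  deltas:
    - {"x":0,"y":0,"z":-1,"wx":0,"wy":0,"wz":0,"jaw":100}
    - {"x":-1,"y":0,"z":-1,"wx":0,"wy":0,"wz":0,"jaw":100}
    - {"x":-1,"y":0,"z":-1,"wx":0,"wy":0,"wz":0,"jaw":100}
    - {"x":-1,"y":0,"z":-1,"wx":0,"wy":0,"wz":0,"jaw":100}
    - {"x":-1,"y":0,"z":-1,"wx":0,"wy":0,"wz":0,"jaw":100}
    - {"x":-1,"y":0,"z":0,"wx":0,"wy":0,"wz":0,"jaw":100}
    - {"x":0,"y":0,"z":0,"wx":0,"wy":0,"wz":0,"jaw":100}
    - {"x":0,"y":0,"z":0,"wx":0,"wy":0,"wz":0,"jaw":100}

```text
time_s: 1.37
ee_pos: [0.5498, -0.1004, 0.3051]
eef_rot: [-3.141, -0.0, 1.569]
force: [-0.5, 0.2, -0.0]
grip_width: 0.0941
```

Run:
```python
from h import *
im={}
for c in ("wrist","scene","side"):
    P=cam(c); im[c]=ctrl.camera(c); cv2.imwrite(f"pics/{c}2.png",im[c])
    m=ctrl.mark_of(c,"tension_grip");print(c,m,ctrl.boxes_of(c,"tension_grip"))
    if m: print(atz(P,*m[0]["position"],.141))
    if c=="wrist": print(proj(P,[.552,-.167,.141]))
cv2.imwrite("pics/wrist2z.png",cv2.resize(im["wrist"][170:350,140:380],(800,600),interpolation=2))
```

```text
wrist [{'position': [247.2, 262.0], 'conf': 0.6}] [{'rect': [216.5, 180.1, 305.7, 279.7], 'conf': 0.73}]
[ 0.55664033 -0.17163335  0.141     ]
[257.62781745 243.12671445]
scene [] [{'rect': [121.4, 156.5, 161.4, 191.6], 'conf': 0.63}]
side [{'position': [128.7, 277.6], 'conf': 0.81}] [{'rect': [258.5, 117.1, 299.6, 150.9], 'conf': 0.77}]
[ 0.55032204 -0.16712139  0.141     ]
```

View pics/wrist2z.png

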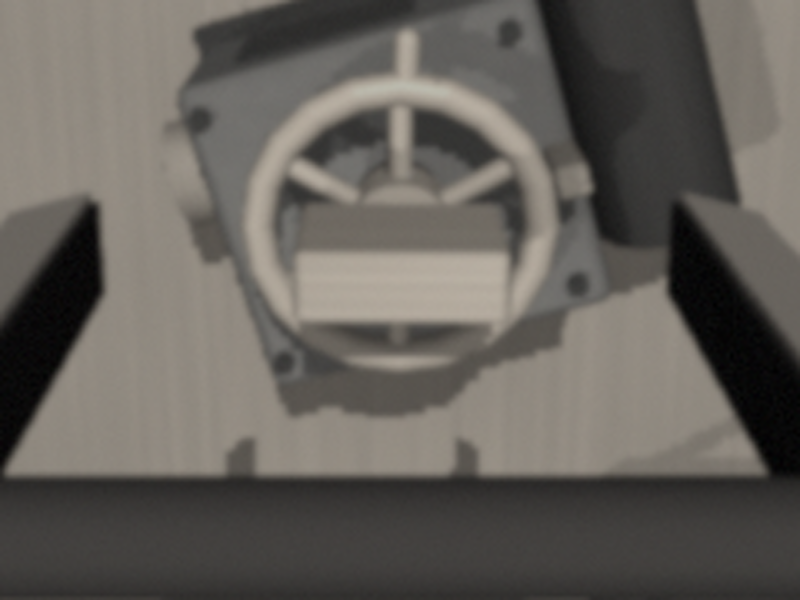

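The wrist picture shows the wheel from above. The bar lies nearly along world x, with its top face at zoom (297–508, 252–322). The rim tab points up at (407,45) and the pillar stands to the right at (575,180), so clockwise takes the tab to the pillar. Next I'll get the bar's centre and angle.

Run:
```python
from h import *
P=cam("wrist")
s=240/800
f=lambda u,v,z:atz(P,170+v*s-.35,140+u*s-.35,z)
c=np.array([f(u,v,.164) for u,v in((297,252),(508,252),(297,324),(508,322))]);print(c,c.mean(0))
print("rim",[f(u,v,.118) for u,v in((245,222),(558,222),(402,73),(402,370))])
# edges by gradient
im=cv2.imread("pics/wrist2.png",0).astype(float)
g=cv2.GaussianBlur(im,(0,0),1)
for rng,name in(((240,252),"top"),((260,274),"bot")):
    pts=[]
    for x in range(236,288,2):
        col=np.gradient(g[:,x])[rng[0]:rng[1]]; k=np.argmax(np.abs(col)); 
        w=np.abs(col); pts.append(f((x+.35-140)/s,(rng[0]+(w**2*np.arange(len(w))).sum()/(w**2).sum()+.35-170)/s,.164))
    pts=np.array(pts);print(name,pts[:,1].mean(),np.polyfit(pts[:,0],pts[:,1],1))
print(ctrl.get_obs()["qpos"])
```

```text
[[ 0.52360629 -0.15927317  0.164     ]
 [ 0.58623708 -0.15926032  0.164     ]
 [ 0.52316279 -0.18257326  0.164     ]
 [ 0.58685106 -0.18190235  0.164     ]] [ 0.5549643  -0.17075227  0.164     ]
rim [array([ 0.50252639, -0.16742519,  0.118     ]), array([ 0.60805906, -0.16740342,  0.118     ]), array([ 0.55525783, -0.11573668,  0.118     ]), array([ 0.55567727, -0.22242075,  0.118     ])]
top -0.15929221834989823 [-0.00393295 -0.1571074 ]
bot -0.1821972912848164 [-0.00624949 -0.17872495]
[-2.44746437e-01  2.66554421e-01  1.33448083e+00  2.49476091e-05
  1.54070998e+00 -2.45242980e-01]
```

Request:
carry_out:
  deltas:
    - {"x":-1,"y":0.26,"z":0,"wx":0,"wy":0,"wz":0,"jaw":55}
    - {"x":-1,"y":0,"z":0,"wx":0,"wy":0,"wz":0,"jaw":55}
    - {"x":-1,"y":0,"z":0,"wx":0,"wy":0,"wz":0,"jaw":55}
    - {"x":-0.48,"y":0,"z":0,"wx":0,"wy":0,"wz":-1,"jaw":55}
    - {"x":0,"y":0,"z":0,"wx":0,"wy":0,"wz":-1,"jaw":55}
    - {"x":0,"y":0,"z":0.5,"wx":0,"wy":0,"wz":-1,"jaw":55}
    - {"x":0,"y":0,"z":0.5,"wx":0,"wy":0,"wz":-1,"jaw":55}
    - {"x":0,"y":0,"z":0.5,"wx":0,"wy":0,"wz":-1,"jaw":55}
    - {"x":0,"y":0,"z":0.5,"wx":0,"wy":0,"wz":-1,"jaw":55}
    - {"x":0,"y":0,"z":0.5,"wx":0,"wy":0,"wz":-1,"jaw":55}
    - {"x":0,"y":0,"z":0.5,"wx":0,"wy":0,"wz":-1,"jaw":55}
    - {"x":0,"y":0,"z":0.5,"wx":0,"wy":0,"wz":-1,"jaw":55}

```text
time_s: 2.82
ee_pos: [0.5552, -0.1695, 0.2349]
eef_rot: [-3.142, -0.0, 2.295]
force: [0.1, 0.6, 0.5]
grip_width: 0.0516
```

Request:
carry_out:
  deltas:
    - {"x":0,"y":0,"z":0.5,"wx":0,"wy":0,"wz":-1,"jaw":55}
    - {"x":0,"y":0,"z":0.5,"wx":0,"wy":0,"wz":-1,"jaw":55}
    - {"x":0,"y":0,"z":0,"wx":0,"wy":0,"wz":-1,"jaw":55}
    - {"x":0,"y":0,"z":0,"wx":0,"wy":0,"wz":-1,"jaw":55}
    - {"x":0,"y":0,"z":0,"wx":0,"wy":0,"wz":-1,"jaw":55}
    - {"x":0,"y":0,"z":0,"wx":0,"wy":0,"wz":-1,"jaw":55}
    - {"x":0,"y":0,"z":0,"wx":0,"wy":0,"wz":-1,"jaw":55}
    - {"x":0,"y":0,"z":0,"wx":0,"wy":0,"wz":-1,"jaw":55}
    - {"x":0,"y":0,"z":0,"wx":0,"wy":0,"wz":-1,"jaw":55}
    - {"x":0,"y":0,"z":0,"wx":0,"wy":0,"wz":-1,"jaw":55}
    - {"x":0,"y":0,"z":0,"wx":0,"wy":0,"wz":-0.6,"jaw":55}
    - {"x":0,"y":0,"z":0,"wx":0,"wy":0,"wz":0,"jaw":55}

```text
time_s: 3.82
ee_pos: [0.5552, -0.1695, 0.2154]
eef_rot: [3.142, -0.0, 3.141]
force: [0.7, -0.9, 1.1]
grip_width: 0.052
```

Run:
```python
from h import *
o=ctrl.get_obs();print({k:np.round(v,3).tolist() for k,v in o.items()})
P=cam("wrist");print(proj(P,[.555,-.17,.164]))
im=ctrl.camera("wrist");cv2.imwrite("pics/wrist3.png",im)
cv2.imwrite("pics/scene3.png",ctrl.camera("scene")[120:250,70:250].repeat(4,0).repeat(4,1))
```

```text
{'time_s': 3.817, 'qpos': [-0.359, 0.361, 1.417, -0.0, 1.364, -1.93], 'joint_vel': [0.001, -0.001, 0.001, -0.001, -0.001, 0.1], 'tau': [-0.028, -57.128, -35.761, -0.044, 0.064, -1.299], 'ee_pos': [0.555, -0.169, 0.215], 'eef_rot': [3.142, -0.0, 3.141], 'force': [0.706, -0.919, 1.109], 'moment': [0.071, -0.04, -0.02], 'grip_width': 0.052}
[255.56049927 216.20177998]
```

View pics/wrist3.png

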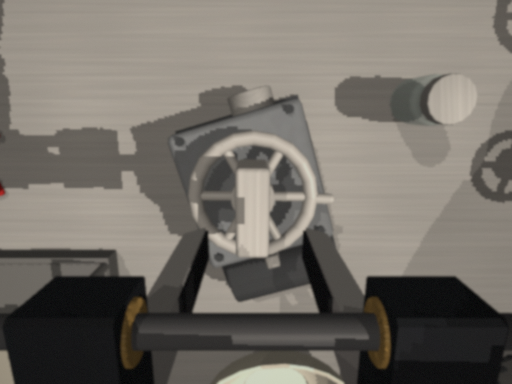

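View pics/scene3.png

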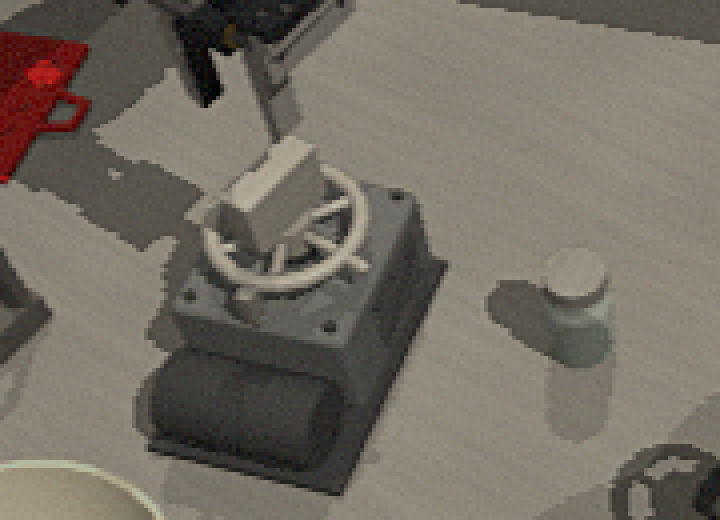

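Run:
```python
from h import *
im=cv2.imread("pics/wrist3.png")
cv2.imwrite("pics/wrist3z.png",cv2.resize(im[120:285,165:345],None,fx=4,fy=3.6,interpolation=2))
cv2.imwrite("pics/wrist3z.png",cv2.resize(im[130:280,160:360],(800,600),interpolation=2))
```

```text
(no output)
```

View pics/wrist3z.png

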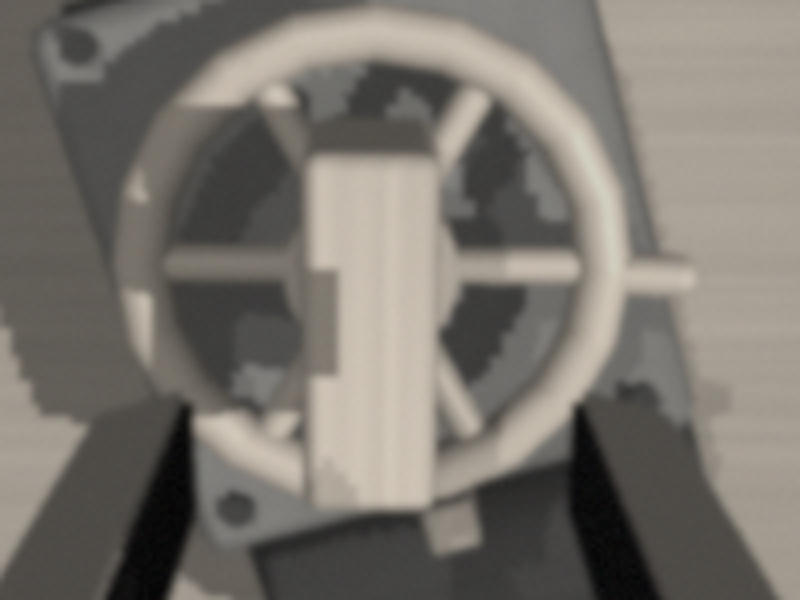

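The zoom shows the bar's top face with corners near (308,155), (438,153), (307,508) and (433,510). The tab points right and the pillar is at (453,525).

Run:
```python
from h import *
P=cam("wrist")
f=lambda u,v,z:atz(P,130+v/4-.4,160+u/4-.4,z)
c=np.array([f(u,v,.164) for u,v in((308,155),(438,153),(307,508),(433,510))]);print(c,c.mean(0))
r=[f(u,v,.12) for u,v in((118,270),(627,270),(372,12))];print(r)
print(ctrl.get_obs()["ee_pos"],ctrl.get_obs()["eef_rot"])
```

```text
[[ 0.52131072 -0.18259795  0.164     ]
 [ 0.52107513 -0.16080413  0.164     ]
 [ 0.58529168 -0.18395281  0.164     ]
 [ 0.58578164 -0.16136022  0.164     ]] [ 0.55336479 -0.17217878  0.164     ]
[array([ 0.55239059, -0.22427176,  0.12      ]), array([ 0.5528758 , -0.12039406,  0.12      ]), array([ 0.50076667, -0.17207793,  0.12      ])]
[ 0.55522148 -0.16947803  0.21540333] [ 3.14154065e+00 -7.05542364e-05  3.13707118e+00]
```

Request:
carry_out:
  deltas:
    - {"x":0.06,"y":-0.1,"z":0.8,"wx":0,"wy":0,"wz":0.1,"jaw":55}
    - {"x":0,"y":0,"z":0.8,"wx":0,"wy":0,"wz":0,"jaw":55}
    - {"x":0,"y":0,"z":0.8,"wx":0,"wy":0,"wz":0,"jaw":55}
    - {"x":0,"y":0,"z":0.7,"wx":0,"wy":0,"wz":0,"jaw":55}
    - {"x":0,"y":0,"z":0.6,"wx":0,"wy":0,"wz":0,"jaw":55}
    - {"x":0,"y":0,"z":0.4,"wx":0,"wy":0,"wz":0,"jaw":55}
    - {"x":0,"y":0,"z":0.27,"wx":0,"wy":0,"wz":0,"jaw":55}
    - {"x":0,"y":0,"z":0,"wx":0,"wy":0,"wz":0,"jaw":55}
    - {"x":0,"y":0,"z":0,"wx":0,"wy":0,"wz":0,"jaw":55}
  squeeze: 30

```text
time_s: 4.67
ee_pos: [0.5542, -0.1717, 0.1284]
eef_rot: [-3.141, 0.0, 3.13]
force: [0.8, -0.1, 0.5]
grip_width: 0.0514
```

Request:
carry_out:
  deltas:
    - {"x":0,"y":0,"z":0,"wx":0,"wy":0,"wz":0,"jaw":40}
    - {"x":0,"y":0,"z":0,"wx":0,"wy":0,"wz":0,"jaw":30}
    - {"x":0,"y":0,"z":0,"wx":0,"wy":0,"wz":0,"jaw":20}
    - {"x":0,"y":0,"z":0,"wx":0,"wy":0,"wz":0,"jaw":0}
    - {"x":0,"y":0,"z":0,"wx":0,"wy":0,"wz":0,"jaw":0}
    - {"x":0,"y":0,"z":0,"wx":0,"wy":0,"wz":0,"jaw":0}
  squeeze: 30

```text
time_s: 5.17
ee_pos: [0.5541, -0.1717, 0.1283]
eef_rot: [-3.141, 0.0, 3.131]
force: [0.4, 0.1, 1.3]
grip_width: 0.0238
```

Run:
```python
from h import *
o=ctrl.get_obs();print({k:np.round(v,3).tolist() for k,v in o.items()})
```

```text
{'time_s': 5.167, 'qpos': [-0.364, 0.437, 1.52, -0.0, 1.184, -1.924], 'joint_vel': [0.002, 0.001, -0.001, 0.0, -0.001, -0.0], 'tau': [0.17, -57.898, -32.586, 0.127, 0.032, 0.113], 'ee_pos': [0.554, -0.172, 0.128], 'eef_rot': [-3.141, 0.0, 3.131], 'force': [0.364, 0.118, 1.25], 'moment': [0.018, 0.01, 0.134], 'grip_width': 0.024}
```

The bar is held with good centring. I'll wind 0.64 rad first.

Request:
carry_out:
  deltas:
    - {"x":0,"y":0,"z":0,"wx":0,"wy":0,"wz":0.4,"jaw":0}
    - {"x":0,"y":0,"z":0,"wx":0,"wy":0,"wz":0.8,"jaw":0}
    - {"x":0,"y":0,"z":0,"wx":0,"wy":0,"wz":0.8,"jaw":0}
    - {"x":0,"y":0,"z":0,"wx":0,"wy":0,"wz":0.8,"jaw":0}
    - {"x":0,"y":0,"z":0,"wx":0,"wy":0,"wz":0.8,"jaw":0}
    - {"x":0,"y":0,"z":0,"wx":0,"wy":0,"wz":0.8,"jaw":0}
    - {"x":0,"y":0,"z":0,"wx":0,"wy":0,"wz":0.8,"jaw":0}
    - {"x":0,"y":0,"z":0,"wx":0,"wy":0,"wz":0.8,"jaw":0}
    - {"x":0,"y":0,"z":0,"wx":0,"wy":0,"wz":0.8,"jaw":0}
    - {"x":0,"y":0,"z":0,"wx":0,"wy":0,"wz":0.8,"jaw":0}
    - {"x":0,"y":0,"z":0,"wx":0,"wy":0,"wz":0.4,"jaw":0}
    - {"x":0,"y":0,"z":0,"wx":0,"wy":0,"wz":0,"jaw":0}

```text
time_s: 6.17
ee_pos: [0.5542, -0.1714, 0.1283]
eef_rot: [3.141, 0.0, 2.489]
force: [0.1, 1.2, 2.2]
grip_width: 0.0236
```

```bash
cat > st.py <<'E'
from h import *
import sys
for i in range(3):
    o=ctrl.get_obs();print(round(o["time_s"],3),np.round(o["ee_pos"],4),"yaw",np.round(o["eef_rot"][2],4),"F",np.round(o["force"],2),"M",np.round(o["moment"],3),"t6",np.round(o["tau"][5],3),np.round(o["grip_width"],4))
    if i<2: im=ctrl.camera("wrist" if i==0 else "scene"); cv2.imwrite(f"pics/{'ws'[i]}{sys.argv[1]}.png",im)
E
python3 st.py 4; python3 -c "
import cv2;a=cv2.imread('pics/w4.png');cv2.imwrite('pics/w4z.png',cv2.resize(a,(800,600)))"
```

```text
6.167 [ 0.5542 -0.1714  0.1283] yaw 2.4894 F [0.12 1.22 2.21] M [ 0.382 -0.193 -0.039] t6 0.858 0.0236
6.217 [ 0.5542 -0.1714  0.1283] yaw 2.4915 F [0.45 1.29 2.86] M [ 0.506 -0.198 -0.053] t6 0.427 0.0238
6.267 [ 0.5542 -0.1715  0.1283] yaw 2.492 F [1.18 1.75 2.79] M [ 0.505 -0.23  -0.125] t6 0.102 0.0237
```

View pics/w4z.png

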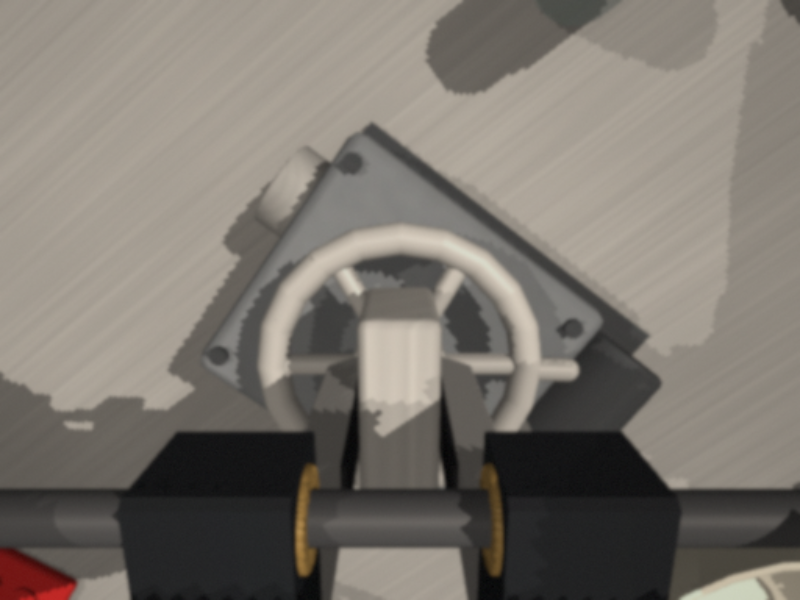

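The wheel turned with the gripper: bar, tab and fingers are aligned in the picture, with the tab at (560,370). About 0.5 rad should remain. I'll wind 0.32 rad, then use small steps and watch the z moment.

Request:
carry_out:
  deltas:
    - {"x":0,"y":0,"z":0,"wx":0,"wy":0,"wz":0.5,"jaw":0}
    - {"x":0,"y":0,"z":0,"wx":0,"wy":0,"wz":0.5,"jaw":0}
    - {"x":0,"y":0,"z":0,"wx":0,"wy":0,"wz":0.5,"jaw":0}
    - {"x":0,"y":0,"z":0,"wx":0,"wy":0,"wz":0.5,"jaw":0}
    - {"x":0,"y":0,"z":0,"wx":0,"wy":0,"wz":0.5,"jaw":0}
    - {"x":0,"y":0,"z":0,"wx":0,"wy":0,"wz":0.5,"jaw":0}
    - {"x":0,"y":0,"z":0,"wx":0,"wy":0,"wz":0.5,"jaw":0}
    - {"x":0,"y":0,"z":0,"wx":0,"wy":0,"wz":0.5,"jaw":0}

```text
time_s: 6.93
ee_pos: [0.5543, -0.1714, 0.1283]
eef_rot: [3.141, 0.0, 2.17]
force: [1.6, 2.7, 2.5]
grip_width: 0.0238
```

```bash
python3 st.py 5; python3 -c "
import cv2;a=cv2.imread('pics/w5.png');cv2.imwrite('pics/w5z.png',cv2.resize(a,(800,600)))"
```

```text
6.933 [ 0.5543 -0.1714  0.1283] yaw 2.1705 F [1.59 2.72 2.51] M [ 0.565 -0.399  0.201] t6 -0.825 0.0238
6.983 [ 0.5543 -0.1714  0.1283] yaw 2.1675 F [0.7  2.29 2.38] M [ 0.662 -0.435  0.082] t6 -0.616 0.0239
7.033 [ 0.5543 -0.1714  0.1283] yaw 2.1712 F [1.3  2.31 3.51] M [ 0.678 -0.452 -0.098] t6 0.821 0.0237
```

View pics/w5z.png

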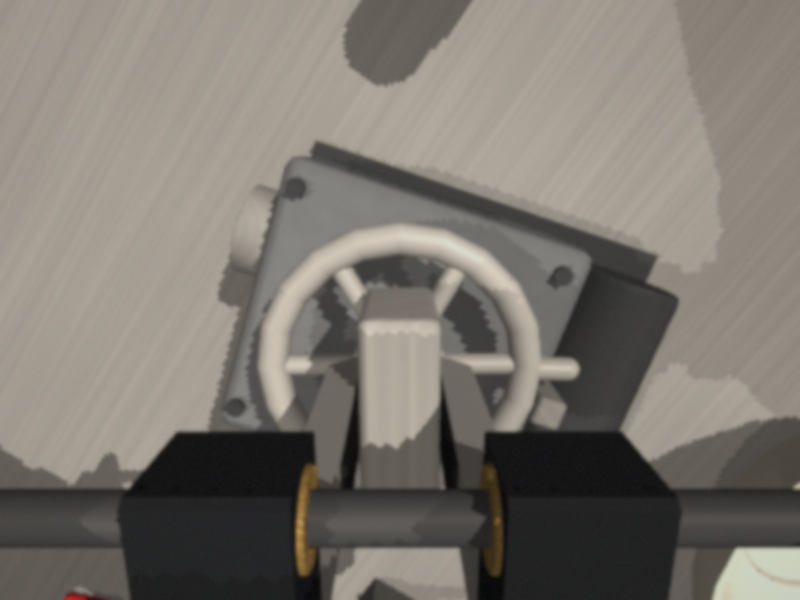

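The tab is at (570,368) and the pillar at (548,408), so about 0.15 rad remains. I'll do 0.08 more, then fine steps.

Request:
carry_out:
  deltas:
    - {"x":0,"y":0,"z":0,"wx":0,"wy":0,"wz":0.25,"jaw":0}
    - {"x":0,"y":0,"z":0,"wx":0,"wy":0,"wz":0.25,"jaw":0}
    - {"x":0,"y":0,"z":0,"wx":0,"wy":0,"wz":0.25,"jaw":0}
    - {"x":0,"y":0,"z":0,"wx":0,"wy":0,"wz":0.25,"jaw":0}
    - {"x":0,"y":0,"z":0,"wx":0,"wy":0,"wz":0,"jaw":0}

```text
time_s: 7.45
ee_pos: [0.5543, -0.1714, 0.1283]
eef_rot: [3.141, 0.0, 2.089]
force: [3.5, 5.3, 4.2]
grip_width: 0.0242
```

```bash
python3 st.py 6; python3 -c "
import cv2;a=cv2.imread('pics/w6.png');cv2.imwrite('pics/w6z.png',cv2.resize(a[200:290,280:400],(800,600),interpolation=2))"
```

```text
7.45 [ 0.5543 -0.1714  0.1283] yaw 2.0895 F [3.52 5.31 4.24] M [ 0.991 -0.831  0.417] t6 0.802 0.0242
7.5 [ 0.5543 -0.1714  0.1283] yaw 2.0903 F [3.68 4.26 4.37] M [ 0.978 -0.814  0.395] t6 0.586 0.0238
7.55 [ 0.5543 -0.1714  0.1283] yaw 2.0906 F [2.1  5.1  3.45] M [ 0.946 -0.779  0.402] t6 0.436 0.024
```

View pics/w6z.png

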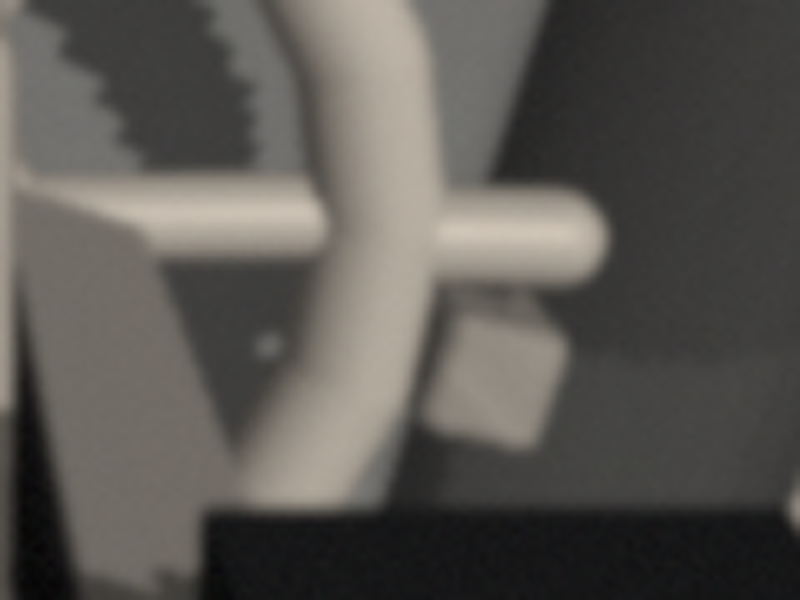

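Mz rose from about 0 to a steady 0.40, and the tab in the picture has reached the pillar. One tiny nudge of 0.016 rad will confirm the contact.

Request:
carry_out:
  deltas:
    - {"x":0,"y":0,"z":0,"wx":0,"wy":0,"wz":0.2,"jaw":0}
    - {"x":0,"y":0,"z":0,"wx":0,"wy":0,"wz":0,"jaw":0}
    - {"x":0,"y":0,"z":0,"wx":0,"wy":0,"wz":0,"jaw":0}

```text
time_s: 7.8
ee_pos: [0.5543, -0.1714, 0.1283]
eef_rot: [3.141, 0.0, 2.075]
force: [3.4, 4.7, 3.5]
grip_width: 0.0237
```

```bash
python3 st.py 7; python3 -c "
import cv2,numpy as np;a=cv2.imread('pics/w7.png');cv2.imwrite('pics/w7z.png',cv2.resize(a[200:290,280:400],(800,600),interpolation=2))"
```

```text
7.8 [ 0.5543 -0.1714  0.1283] yaw 2.0747 F [3.38 4.73 3.54] M [ 0.992 -0.756  0.42 ] t6 0.458 0.0237
7.85 [ 0.5543 -0.1714  0.1283] yaw 2.0747 F [3.33 4.98 3.78] M [ 1.019 -0.823  0.351] t6 0.407 0.0236
7.9 [ 0.5543 -0.1714  0.1282] yaw 2.0747 F [3.32 4.98 4.01] M [ 0.997 -0.807  0.409] t6 0.393 0.0238
```

View pics/w7z.png

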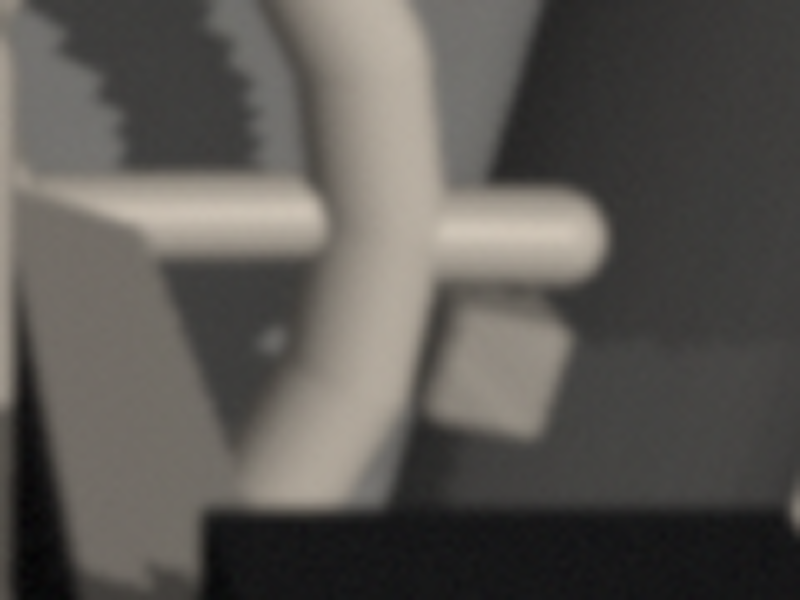

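Mz held steady at 0.40, which is above the winding torque and matches the stop. I'll average Mz over several readings, then nudge 0.024 rad to tell the stop from plain friction.

```bash
cat > av.py <<'E'
from h import *
v=[]
for i in range(14):
    ctrl.camera("wrist");o=ctrl.get_obs();v.append(np.r_[o["moment"],o["force"],o["eef_rot"][2],o["tau"][5]])
v=np.array(v);print(o["time_s"],np.round(v.mean(0),4),"sd Mz",v[:,2].std())
E
python3 av.py
```

```text
8.6 [ 1.0063 -0.7982  0.3765  3.2279  4.4531  3.7104  2.0747  0.389 ] sd Mz 0.022089856248773746
```

Request:
carry_out:
  deltas:
    - {"x":0,"y":0,"z":0,"wx":0,"wy":0,"wz":0.15,"jaw":0}
    - {"x":0,"y":0,"z":0,"wx":0,"wy":0,"wz":0.15,"jaw":0}
    - {"x":0,"y":0,"z":0,"wx":0,"wy":0,"wz":0,"jaw":0}

```text
time_s: 8.85
ee_pos: [0.5543, -0.1714, 0.1282]
eef_rot: [3.141, 0.0, 2.05]
force: [3.2, 3.9, 3.7]
grip_width: 0.0238
```

```bash
python3 av.py
```

```text
9.55 [ 0.9793 -0.8172  0.4312  3.5396  4.457   3.9913  2.0508  0.4246] sd Mz 0.021909921474982257
```

Mz rose by about 0.05, so the sprung hub is being loaded and the wheel is firm on its stop, with hub deflection around 0.08. I'll ease back 0.04 rad within the hub's spring travel, then open and rise.

Request:
carry_out:
  deltas:
    - {"x":0,"y":0,"z":0,"wx":0,"wy":0,"wz":-0.25,"jaw":0}
    - {"x":0,"y":0,"z":0,"wx":0,"wy":0,"wz":-0.25,"jaw":0}
    - {"x":0,"y":0,"z":0,"wx":0,"wy":0,"wz":0,"jaw":0}
    - {"x":0,"y":0,"z":0,"wx":0,"wy":0,"wz":0,"jaw":0}

```text
time_s: 9.88
ee_pos: [0.5543, -0.1714, 0.1283]
eef_rot: [3.141, 0.0, 2.091]
force: [3.7, 4.4, 3.9]
grip_width: 0.0237
```

```bash
python3 av.py
```

```text
10.5833 [ 0.9932 -0.7848  0.391   3.2424  4.2202  4.0038  2.0907  0.3709] sd Mz 0.023809188792454992
```

Request:
carry_out:
  deltas:
    - {"x":0,"y":0,"z":0,"wx":0,"wy":0,"wz":0,"jaw":55}
    - {"x":0,"y":0,"z":0,"wx":0,"wy":0,"wz":0,"jaw":55}
    - {"x":0,"y":0,"z":0,"wx":0,"wy":0,"wz":0,"jaw":55}
    - {"x":0,"y":0,"z":0,"wx":0,"wy":0,"wz":0,"jaw":55}
    - {"x":0,"y":0,"z":0,"wx":0,"wy":0,"wz":0,"jaw":55}

```text
time_s: 11.0
ee_pos: [0.5538, -0.1718, 0.1278]
eef_rot: [-3.141, -0.0, 2.09]
force: [-1.0, 0.3, 0.0]
grip_width: 0.0509
```

Request:
carry_out:
  deltas:
    - {"x":0,"y":0,"z":-0.4,"wx":0,"wy":0,"wz":0,"jaw":55}
    - {"x":0,"y":0,"z":-0.8,"wx":0,"wy":0,"wz":0,"jaw":55}
    - {"x":0,"y":0,"z":-0.8,"wx":0,"wy":0,"wz":0,"jaw":55}
    - {"x":0,"y":0,"z":-0.8,"wx":0,"wy":0,"wz":0,"jaw":55}
    - {"x":0,"y":0,"z":-0.8,"wx":0,"wy":0,"wz":0,"jaw":55}
    - {"x":0,"y":0,"z":-0.8,"wx":0,"wy":0,"wz":0,"jaw":55}
    - {"x":0,"y":0,"z":-0.4,"wx":0,"wy":0,"wz":0,"jaw":55}
    - {"x":0,"y":0,"z":0,"wx":0,"wy":0,"wz":0,"jaw":55}

```text
time_s: 11.67
ee_pos: [0.5545, -0.1718, 0.2262]
eef_rot: [3.14, 0.002, 2.091]
force: [-0.6, -0.1, 0.1]
grip_width: 0.0518
```

```bash
python3 st.py 8; python3 -c "
import cv2;a=cv2.imread('pics/w8.png');cv2.imwrite('pics/w8z.png',cv2.resize(a[130:280,160:360],(800,600),interpolation=2))"
```

```text
11.667 [ 0.5545 -0.1718  0.2262] yaw 2.0907 F [-0.58 -0.06  0.12] M [ 0.019 -0.028 -0.028] t6 0.0 0.0518
11.717 [ 0.5541 -0.1717  0.2246] yaw 2.0907 F [-0.24  0.75 -1.28] M [ 0.023 -0.04   0.011] t6 0.001 0.0518
11.767 [ 0.5538 -0.1716  0.2236] yaw 2.0907 F [-0.34 -1.18 -0.16] M [ 0.036 -0.002  0.071] t6 0.001 0.0513
```

View pics/w8z.png

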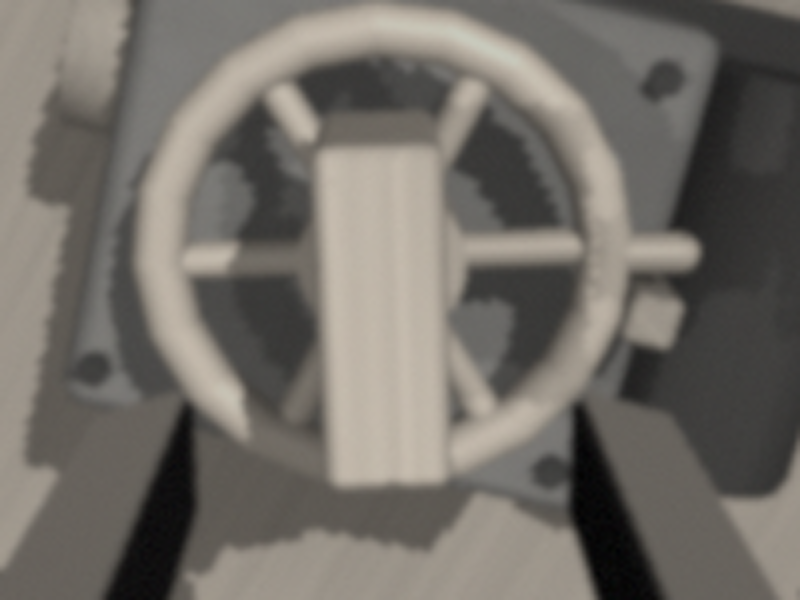

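View pics/s8.png

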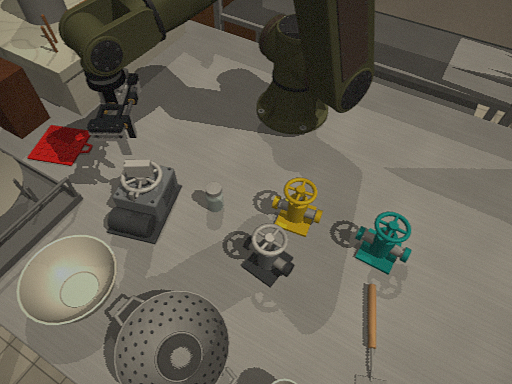

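After release, the bar has sprung back about 0.04 rad relative to the gripper, which is the hub returning to 0. The tab at (665,255) rests at the pillar (655,315). The gripper is clear at near-zero force, and the gas tap looks unchanged. Handing in.

```bash
python3 -c "
from station import ctrl
print(ctrl.hand_in(), ctrl.get_obs()['time_s'])"
```

```text
the job is handed in; nothing more can be done
the job is handed in; nothing more can be done
```

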